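# Free the charging battery pack with the release rod

### The job

The battery pack is locked in the charger, level with its top, and its release catch can only be reached through the narrow slot. Take the release rod from the tool rack, push it down through the slot and press the hidden catch gently (never more than about 15 N on the charger) until the pack has come all the way up. Then hang the rod back in its hole in the rack, fully down and upright; leave the risen pack sitting in the charger and the other things on the bench where they are.

Things in the scene. Friction and masses are not known exactly. Their poses are not given: they have to be found in the camera images.
- charger: Fixed grey charger, 110 (x) by 160 (y) by 90 mm high; origin at the centre of its underside, z up. In its flat top: battery well (64 by 58 mm) centred at y = +40 mm, release slot at y = -40 mm. The tab hidden under the slot has a spring (2 N at first touch, 6 N at full travel, plus up to 4 N of friction) and returns when let go: keep it down until the pack has finished rising, about 1 s.
- charger_slot (a point): Centre of the slot's mouth in the charger's top, 90 mm above the bench, axes as the charger's. Slot 40 mm along x, 11 mm along y, through a top 8 mm thick. The steel catch tab below spans the whole slot: press it anywhere. Its face rests 34 to 56 mm below the mouth, differently each time; it moves straight down 9 mm to a hard stop and frees the pack after 5 to 8 mm.
- pack: Black battery pack, 62 mm (x) by 56 mm (y) by 60 mm high, about 0.33 kg, in the charger's well; origin at the centre of its underside, 30 mm above the bench while locked (its top then level with the charger's top). When freed, a spring lifts it 18 mm and holds it there.
- rod: Release rod, about 90 g: wooden handle 22 mm square, 60 mm high, on a round steel shaft 8 mm thick reaching 80 mm below it. Origin on its axis at the handle's underside (shoulder), z up, x and y square to the handle's flat sides. It hangs upright in the rack, shoulder on the rack's top 90 mm above the bench, handle from 90 to 150 mm.
- rod_tip (a point): Lower end of the rod's shaft, on its axis, 80 mm below the shoulder.
- rack: Fixed wooden tool rack, 70 mm (x) by 170 mm (y), top plate 15 mm thick with its upper face 90 mm above the bench, open below down to a 10 mm base; origin at the centre of its underside. Another tool's round handle (20 mm thick, 45 mm high) stands fixed on the plate at y = -45 mm.
- rack_hole (a point): Centre of the mouth of the rod's hole, 13 mm square through the plate, at y = +40 mm on the rack's upper face. The rod's origin lies here when it hangs fully home.
- finger_plane: Small brass finger plane, 55 by 22 mm, 28 mm high, loose on the bench; a bystander. Origin at the centre of its underside.
- glue: Glue bottle, 56 mm wide, 140 mm high, loose; a bystander. Origin at the centre of its underside.
- mug: White mug, 76 mm wide, 90 mm high, loose; a bystander. Origin at the centre of its underside.
Things that resemble listed ones, but are neither listed nor needed, are in the scene too. Of the things like the rack, leave any that is green or orange; of the rest the smaller one is meant.

How it is judged:
By the outcome, as a careful person would: the job done as asked, in the order asked, and still so for the second after the job is handed in, with the robot touching nothing.
It also fails if it takes over 56 s, if anything falls off the work surface, if the arm or the gripper's body presses on something with over 40 N, if the wrist force passes 120 N, or if a joint passes its speed limit or range.

### The arm

A 7-joint arm with a two-finger parallel gripper is mounted at the origin on the work surface. World frame = base frame: x ahead of the robot, y to its left, z up, the work surface at z = 0. Lengths are in m, angles in rad, forces in N, time in s.
With the tool pointing down it reaches from about 0.425 to 0.875 m from the base axis. Payload 9.9 kg.
Tool frame: the origin (TCP) lies at the centre of the arm's flange, where the gripper is bolted on; the fingertips stand 173 mm ahead of it and the grasp point (between the pads) lies arm.grip_point_offset ahead of it (arm.grip_point_offset is the distance from the TCP to the grasp point, in m); z points along the fingers, y is the line along which they close (so a half turn about z gives the same grasp; the last joint's range is limited). The gripper opens to 85 mm and grips with 20 to 120 N. Pads are 22 mm wide; open, the fingers measure 114 mm over their backs; the gripper's body (76 mm by 85 mm) begins 54 mm behind the grasp point. The pads swing forward as they close: fully open they stand 13 mm farther back than shut.
Start: joints at [1.214, 0.576, 0.025, 1.437, -0.015, 1.129, -0.057], TCP at [0.182, -0.65, 0.405] pointing down, gripper open.
Joint ranges: [-2.76, 2.76], [-0.34, 2.15], [-1.52, 1.57], [0.19, 2.46], [-1.09, 4.23], [0.17, 1.99], [-2.82, 2.82]. Speed limits (rad/s): [2.22, 2.22, 3.01, 3.01, 3.14, 3.14, 3.14].

### API

Orientations are given as a unit quaternion [x, y, z, w].
In Python, from bench import arm gives the robot as it stands. The module is installed in compiled form; this text tells all that it offers.
- The arm moves only by the tool step_arm, never from a script. Its argument "series" is a list of rows, each an object of numbers: "claw": the opening, from 0 (shut) to 1 (fully open); "x", "y", "z": the shift along the tool's x, y, z in units of 500 mm (1.0 is 500 mm); "wx", "wy", "wz": the turn, a rotation vector about the tool's x, y, z in units of 90 degrees (1.0 is 90 degrees). A call has 1 to 12 rows; each row is the pose to reach, as a shift and turn from the pose commanded when the call began, along the tool's axes at that moment; what a row does not reach only later rows make up. A row lasts 1/8 s, in which the tool goes at most 62.5 mm and 10.7 degrees, less where a joint would pass 70% of its speed; a pose out of reach is approached as far as the arm can. A call with a number of a shift or a turn outside -1 to 1 is refused whole. A call with a gripper value outside its range is refused whole. The fingers move at their own pace and stop on an object; the grip force is fixed at half the most. Time passes only in rows, so rows that repeat a pose let the fingers close. It gives the time, the measured TCP pose, the force, the opening and the grip force at its end, in the units of the state.
- arm.state(): the state, without advancing time (a new reading comes with each control period).
- arm.capture(name): name is "scene" or "top"; returns a dict with "pixels" (420x560x3 uint8, blue, green, red), "mtx" (3x3 intrinsics, pixels), "pose" (4x4, takes a point from camera to world coordinates). Camera axes: x right, y down, z forward; pixel columns grow to the right and rows downward; lengths in m; the calibration is good to about 2 mm. A picture is of the moment at which its call begins. There is no depth.
- arm.finish_job(): hands the job in; it is judged then, once.
Trained networks look in a picture, given as the dict that the camera call returned (one of the last four; its "shot" number tells which), for a name from the list of things; names that differ only in an ending like _2 or _b are one class to them, and where a whole thing is asked for, a point or a joint stands for the part that bears it (a point fixed in the world has none). Each returns a list of dicts, best first, with "conf" (0 to 1); they miss things now and then, are a little off and sometimes report something else, mostly with a low value. They report only what shows in the picture. A call takes as long as a camera call. They do not tell look-alikes from the thing itself.
- arm.boxes_of(picture, name): "extent" ([centre column, centre row, width, height] in pixels, round what is visible of it).
- arm.cut_out(picture, name): "region" (420x560 bool, what is visible of it) and "extent" ([centre column, centre row, width, height] in pixels, round what is visible of it).
- arm.landmark_of(picture, name): "location" ([column, row] in pixels: a listed point, or the origin of a listed thing).
The state is a dict: "t": time; "q": joint angles; "joint_vel": joint speeds; "effort": joint torques, N m; "ee_pos": TCP position; "tcp_rot": TCP orientation; "contact_force": force on the tool from outside, world axes, zero at the start; "torque": the same for the moment, N m; "gripper_width": finger opening in m; "finger_force": force on a finger pad.
Only numpy, scipy, OpenCV 4.12 (cv2) and the standard library are available. Lean on these libraries where they do the work, as an engineer would, in place of code of your own. Each camera call takes 0.05 s, during which the arm holds its last target. There are 200 camera calls.

## Working session

There is one attempt and no reset: what is moved stays moved. The work goes in short steps, Python scripts to look and compute and a tool call to move; the robot and the scene stay as the last step left them, time stands still between calls to the robot, and variables do not carry over. Pictures are saved under pics/ and viewed, at most 12 in all, crops included, and the job is handed in when it is done.

Besides the shell and the picture viewer there is one more tool, called as a command line: name --argument value ..., lists and objects as JSON in quotes. step_arm: Moves the arm, as the interface text tells. Its arguments: {"type":"object","properties":{"series":{"type":"array","items":{"type":"object","properties":{"claw":{"type":"number"},"x":{"type":"number","minimum":-1,"maximum":1},"y":{"type":"number","minimum":-1,"maximum":1},"z":{"type":"number","minimum":-1,"maximum":1},"wx":{"type":"number","minimum":-1,"maximum":1},"wy":{"type":"number","minimum":-1,"maximum":1},"wz":{"type":"number","minimum":-1,"maximum":1}}}}},"required":["series"]}

```bash
mkdir -p pics
cat > h.py <<'E'
import numpy as np, cv2
from bench import arm
def ray(p,uv):
    d=np.linalg.inv(p["mtx"])@np.array([uv[0],uv[1],1.]); P=np.array(p["pose"]); return P[:3,3],P[:3,:3]@d
def at_z(p,uv,z):
    o,d=ray(p,uv); return o+d*(z-o[2])/d[2]
def tri(p1,u1,p2,u2):
    A=np.zeros((3,3));b=np.zeros(3);L=[]
    for p,u in((p1,u1),(p2,u2)):
        o,d=ray(p,u);d=d/np.linalg.norm(d);M=np.eye(3)-np.outer(d,d);A+=M;b+=M@o;L.append((o,d))
    x=np.linalg.solve(A,b);return x,[np.linalg.norm((np.eye(3)-np.outer(d,d))@(x-o)) for o,d in L]
def proj(p,X):
    P=np.linalg.inv(np.array(p["pose"]));c=P[:3,:3]@np.array(X)+P[:3,3];u=np.array(p["mtx"])@c;return u[:2]/u[2]
E
python3 - <<'E'
from h import *
np.set_printoptions(precision=4,suppress=True)
s=arm.capture("scene");t=arm.capture("top")
cv2.imwrite("pics/a.png",s["pixels"]);cv2.imwrite("pics/b.png",t["pixels"])
print(arm.grip_point_offset,s["pose"],t["pose"],t["mtx"][0])
Z=dict(charger=0,charger_slot=.09,pack=.03,rod=.09,rod_tip=.01,rack=0,rack_hole=.09,finger_plane=0,glue=0,mug=0)
for n,z in Z.items():
    for k,p in(("s",s),("t",t)):
        for d in arm.landmark_of(p,n)[:4]:
            print(n,k,round(d["conf"],2),np.round(d["location"],1),at_z(p,d["location"],z))
print(arm.state())
E
```

```text
0.1547 [[-0.8623  0.3893 -0.324   0.8859]
 [ 0.5064  0.6532 -0.5629  0.4931]
 [-0.0075 -0.6494 -0.7604  0.7617]
 [ 0.      0.      0.      1.    ]] [[-0.0228 -0.98    0.1978  0.386 ]
 [-0.9996  0.0261  0.0142 -0.0317]
 [-0.0191 -0.1974 -0.9801  1.0146]
 [ 0.      0.      0.      1.    ]] [410.0493   0.     279.1128]
charger s 0.8 [267.2 178.5] [ 0.5257 -0.1861  0.    ]
charger t 0.72 [444.9 254.3] [ 0.4648 -0.4205  0.    ]
charger_slot s 0.68 [255.2 145.7] [ 0.5349 -0.2299  0.09  ]
charger_slot t 0.96 [366.8 228.9] [ 0.5194 -0.2161  0.09  ]
pack s 0.66 [271.6 180.5] [ 0.5336 -0.1468  0.03  ]
pack t 0.88 [333.  228.8] [ 0.5304 -0.1466  0.03  ]
rod s 0.8 [343.1 261.8] [0.5536 0.1838 0.09  ]
rod s 0.29 [265.5 175.4] [ 0.5666 -0.1175  0.09  ]
rod t 0.65 [194.6 224.3] [0.5402 0.1762 0.09  ]
rack s 0.91 [334.7 264.4] [0.53   0.1382 0.    ]
rack s 0.87 [395.  235.6] [0.3547 0.146  0.    ]
rack s 0.65 [190.1 206.5] [ 0.7498 -0.1993  0.    ]
rack s 0.59 [301.7 376.6] [0.7307 0.3092 0.    ]
rack t 0.97 [212.7 304.2] [0.3583 0.1489 0.    ]
rack t 0.93 [217.4 228.7] [0.5425 0.1388 0.    ]
rack t
[... 660 characters left out ...]
.7] [0.5035 0.1325 0.    ]
glue t 0.81 [256.  137.4] [0.7815 0.0392 0.    ]
mug s 0.98 [252.3 127.6] [ 0.454 -0.409  0.   ]
mug t 0.9 [441. 255.] [ 0.4633 -0.4108  0.    ]
{'t': 1.1, 'q': array([ 1.2142,  0.5757,  0.0249,  1.4371, -0.015 ,  1.129 , -0.0565]), 'joint_vel': array([-0.0005, -0.0006,  0.0006, -0.0002,  0.0006,  0.0001, -0.0005]), 'effort': array([ -0.0006, -76.5502,   2.2486, -28.6299,   0.0153,   0.0029,
         0.    ]), 'ee_pos': array([ 0.1819, -0.65  ,  0.4047]), 'tcp_rot': array([ 0.9907,  0.136 ,  0.    , -0.    ]), 'contact_force': array([ 0.2893, -0.6656, -0.5321]), 'torque': array([-0.038 ,  0.0356,  0.0163]), 'finger_force': 0.0, 'gripper_width': 0.08569433472937453}
```

View pics/a.png

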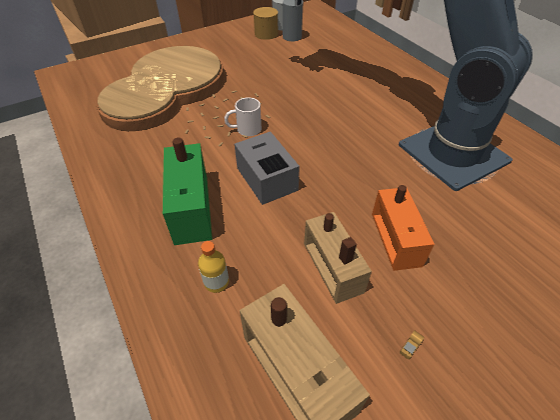

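View pics/b.png

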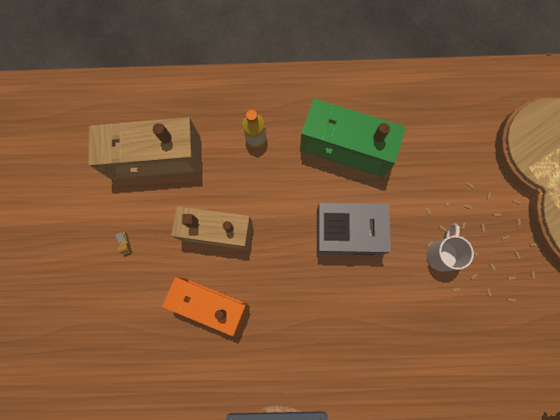

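The scene picture shows the small wooden rack at about (335,245) with the rod handle at (348,245), and the charger at (267,165) with its slot at (259,146). In the top picture the rod is at (189,218), the second handle at (228,227) and the slot at (373,228). Next I fit poses to the silhouettes.

```bash
cat >> h.py <<'E'
from scipy.optimize import minimize
def boxpts(x,y,yaw,b):
    c,s=np.cos(yaw),np.sin(yaw);o=[]
    for X in(b[0],b[1]):
        for Y in(b[2],b[3]):
            for Zz in(b[4],b[5]): o.append([x+c*X-s*Y,y+s*X+c*Y,Zz])
    return o
def hull(p,pts):
    h=cv2.convexHull(np.array([proj(p,q) for q in pts],np.float32));m=np.zeros((420,560),np.uint8)
    cv2.fillConvexPoly(m,np.round(h*16).astype(np.int32),1,shift=4);return m>0
def fit(views,b,x0):
    def cost(v):
        return sum(1-(m&hull(p,boxpts(*v[:2],v[2],b))).sum()/(m|hull(p,boxpts(*v[:2],v[2],b))).sum() for p,m in views)
    best=None
    for k in range(3):
        st=np.array(x0 if best is None else best.x)
        r=minimize(cost,st,method="Nelder-Mead",options=dict(initial_simplex=[st,st+[.01,0,0],st+[0,.01,0],st+[0,0,.1]],xatol=1e-4,fatol=1e-4))
        if best is None or r.fun<best.fun:best=r
    return best.x,best.fun
E
python3 - <<'E'
from h import *
np.set_printoptions(precision=4,suppress=True)
s=arm.capture("scene");t=arm.capture("top")
def near(p,n,uv):
    L=arm.cut_out(p,n); L=[d for d in L if np.hypot(d["extent"][0]-uv[0],d["extent"][1]-uv[1])<35]
    print(n,[(round(d["conf"],2),np.round(d["extent"],1),d["region"].sum()) for d in L]); return L[0]["region"]if L else None
for n,us,ut,b,x0 in(("charger",(267,165),(354,230),(-.055,.055,-.08,.08,0,.09),(.525,-.175,0)),
  ("rod",(348,250),(189,218),(-.011,.011,-.011,.011,.09,.15),(.545,.185,0)),
  ("rack",(335,255),(211,228),(-.035,.035,-.085,.085,0,.09),(.54,.14,-.05))):
    ms,mt=near(s,n,us),near(t,n,ut)
    V=[(s,ms),(t,mt)]; V=[v for v in V if v[1] is not None]
    print(n,*fit(V,b,x0)); 
    for v in V: print("  single",*fit([v],b,x0))
a=cv2.resize(s["pixels"][120:310,225:385],None,fx=3,fy=3,interpolation=cv2.INTER_CUBIC)
c=cv2.resize(t["pixels"][190:270,160:400],None,fx=3.3,fy=3.3,interpolation=cv2.INTER_CUBIC)
cv2.imwrite("pics/c.png",c);cv2.imwrite("pics/d.png",a)
E
```

```text
charger [(0.72, array([265. , 168.1,  60.3,  75.7]), np.int64(2771))]
charger [(0.59, array([352.9, 229.2,  72.9,  53.3]), np.int64(3091))]
charger [ 0.5255 -0.1888 -0.0388] 0.3576102538694349
  single [ 0.5267 -0.1879 -0.0541] 0.1510879558688324
  single [ 0.5255 -0.189  -0.0343] 0.19740259740259736
rod [(0.9, array([349.6, 249.4,  21.2,  23.4]), np.int64(357))]
rod [(0.55, array([191.1, 222.2,  12.8,  14.7]), np.int64(202))]
rod [ 0.5428  0.1794 -0.0387] 0.24279259896729777
  single [0.5437 0.1808 0.1406] 0.12098765432098768
  single [ 0.5424  0.1793 -0.0158] 0.0982142857142857
rack [(0.8, array([338.9, 255.7,  68.5,  89.2]), np.int64(3418))]
rack [(0.86, array([213.1, 227.9,  78.9,  42.2]), np.int64(2506))]
rack [ 0.5368  0.1405 -0.1703] 0.21990978952595974
  single [ 0.5383  0.1408 -0.1681] 0.10706806282722514
  single [ 0.535   0.1409 -0.1587] 0.08179808400884303
```

View pics/c.png

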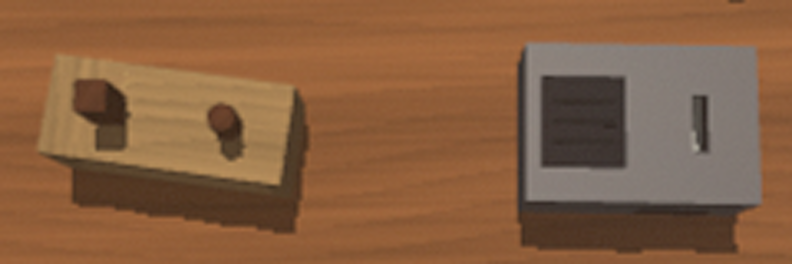

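```bash
cat >> h.py <<'E'
from scipy.spatial.transform import Rotation as R
def rows(targets,start=None):
    "targets: (x,y,z,yaw) tool x-axis yaw, pointing down"
    s=arm.state(); p=s["ee_pos"] if start is None else np.array(start[:3])
    r=R.from_quat(s["tcp_rot"]) if start is None else down(start[3])
    for x,y,z,w in targets:
        d=r.inv().apply(np.array([x,y,z])-p)/.5; v=(r.inv()*down(w)).as_rotvec()/(np.pi/2)
        print(np.round(d,4),np.round(v,4))
def down(w): return R.from_euler("z",w)*R.from_euler("x",np.pi)
E
python3 - <<'E'
from h import *
np.set_printoptions(precision=4,suppress=True)
t=arm.capture("top");s=arm.capture("scene")
print("slot top px",at_z(t,(372.3,227.6),.09), "charger-fit slot in scene px",proj(s,(.524,-.229,.09)),proj(t,(.524,-.229,.09)))
rows([(.5,-.3,.405,.1),(.543,.18,.36,-.16)])
E
```

```text
slot top px [ 0.5221 -0.2287  0.09  ] charger-fit slot in scene px [258.9542 144.5132] [372.374  226.7707]
[ 0.8013 -0.5028 -0.0006] [ 0.   -0.    0.11]
[ 1.1428 -1.4041  0.0894] [ 0.     -0.      0.2755]
```

View pics/d.png

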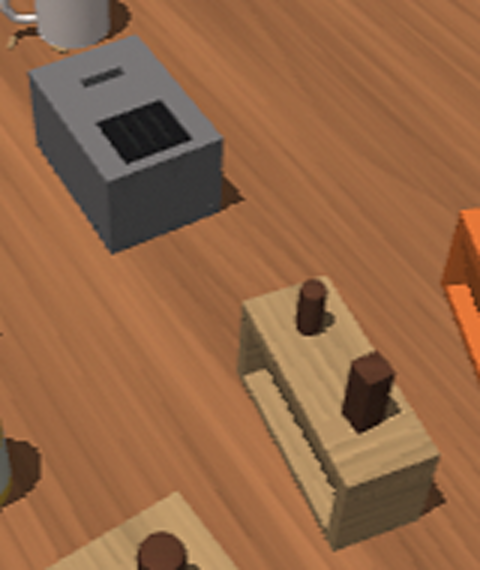

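The slot in the scene crop, at about (102,77), maps to full-frame (259,145.6). That agrees with the fitted slot at (0.523,-0.229), so I'll set off.

step_arm --series '[{"claw": 1, "x": 0.801, "y": -0.503, "z": 0, "wz": 0.11}, {"claw": 1, "x": 0.801, "y": -0.503, "z": 0, "wz": 0.11}, {"claw": 1, "x": 0.801, "y": -0.503, "z": 0, "wz": 0.11}, {"claw": 1, "x": 0.801, "y": -0.503, "z": 0, "wz": 0.11}, {"claw": 1, "x": 0.801, "y": -0.503, "z": 0, "wz": 0.11}, {"claw": 1, "x": 0.801, "y": -0.503, "z": 0, "wz": 0.11}, {"claw": 1, "x": 0.801, "y": -0.503, "z": 0, "wz": 0.11}, {"claw": 1, "x": 0.801, "y": -0.503, "z": 0, "wz": 0.11}]'

```text
schema error: expected keys claw, x, y, z, wx, wy, wz
```

Run:
```python
from h import *
rows([(.543,.18,.36,-.16)])
```

```text
[ 1.1428 -1.4041  0.0894] [ 0.     -0.      0.2755]
```

step_arm --series '[{"claw": 1, "x": 0.801, "y": -0.503, "z": 0, "wx": 0, "wy": 0, "wz": 0.11}, {"claw": 1, "x": 0.801, "y": -0.503, "z": 0, "wx": 0, "wy": 0, "wz": 0.11}, {"claw": 1, "x": 0.801, "y": -0.503, "z": 0, "wx": 0, "wy": 0, "wz": 0.11}, {"claw": 1, "x": 0.801, "y": -0.503, "z": 0, "wx": 0, "wy": 0, "wz": 0.11}, {"claw": 1, "x": 0.801, "y": -0.503, "z": 0, "wx": 0, "wy": 0, "wz": 0.11}, {"claw": 1, "x": 0.801, "y": -0.503, "z": 0, "wx": 0, "wy": 0, "wz": 0.11}, {"claw": 1, "x": 0.801, "y": -0.503, "z": 0, "wx": 0, "wy": 0, "wz": 0.11}, {"claw": 1, "x": 0.801, "y": -0.503, "z": 0, "wx": 0, "wy": 0, "wz": 0.11}, {"claw": 1, "x": 0.801, "y": -0.503, "z": 0, "wx": 0, "wy": 0, "wz": 0.11}]'

```text
t: 2.72
ee_pos: [0.5021, -0.2968, 0.4046]
tcp_rot: [0.999, 0.053, 0.001, -0.001]
contact_force: [-1.2, -0.6, -0.3]
gripper_width: 0.0854
finger_force: 0.0
```

Run:
```python
from h import *
rows([(.543,.18,.36,-.16)])
```

```text
[ 0.182  -0.9395  0.0906] [-0.0009 -0.0006  0.1692]
```

step_arm --series '[{"claw": 1, "x": 0.181, "y": -0.947, "z": 0.09, "wx": 0, "wy": 0, "wz": 0.1655}, {"claw": 1, "x": 0.181, "y": -0.947, "z": 0.09, "wx": 0, "wy": 0, "wz": 0.1655}, {"claw": 1, "x": 0.181, "y": -0.947, "z": 0.09, "wx": 0, "wy": 0, "wz": 0.1655}, {"claw": 1, "x": 0.181, "y": -0.947, "z": 0.09, "wx": 0, "wy": 0, "wz": 0.1655}, {"claw": 1, "x": 0.181, "y": -0.947, "z": 0.09, "wx": 0, "wy": 0, "wz": 0.1655}, {"claw": 1, "x": 0.181, "y": -0.947, "z": 0.09, "wx": 0, "wy": 0, "wz": 0.1655}, {"claw": 1, "x": 0.181, "y": -0.947, "z": 0.09, "wx": 0, "wy": 0, "wz": 0.1655}, {"claw": 1, "x": 0.181, "y": -0.947, "z": 0.09, "wx": 0, "wy": 0, "wz": 0.1655}, {"claw": 1, "x": 0.181, "y": -0.947, "z": 0.09, "wx": 0, "wy": 0, "wz": 0.1655}, {"claw": 1, "x": 0.181, "y": -0.947, "z": 0.09, "wx": 0, "wy": 0, "wz": 0.1655}]'

```text
t: 3.98
ee_pos: [0.5428, 0.1786, 0.3597]
tcp_rot: [0.997, -0.081, 0.0, 0.001]
contact_force: [-0.5, -0.9, 0.1]
gripper_width: 0.0853
finger_force: 0.0
```

Run:
```python
from h import *
np.set_printoptions(precision=4,suppress=True)
s=arm.capture("scene")
st=arm.state();print(st["ee_pos"],st["tcp_rot"],st["contact_force"])
cv2.imwrite("pics/e.png",cv2.resize(s["pixels"][140:320,260:440],None,fx=3,fy=3,interpolation=cv2.INTER_CUBIC))
```

```text
[0.5428 0.1781 0.3598] [ 0.9967 -0.0812  0.0001  0.0006] [-0.0695 -0.389   0.5558]
```

View pics/e.png

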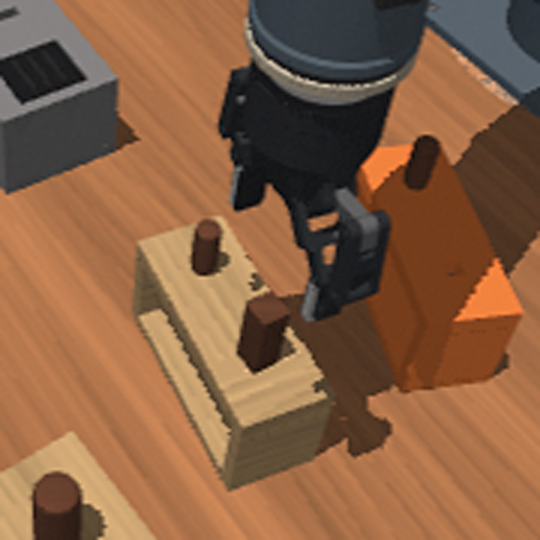

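The gripper straddles the rod handle, which is at crop (265,330), with one fingertip at (245,200) and the other at (315,310). I descend and grip.

step_arm --series '[{"claw": 1, "x": 0, "y": 0, "z": 0.08, "wx": 0, "wy": 0, "wz": 0}, {"claw": 1, "x": 0, "y": 0, "z": 0.13, "wx": 0, "wy": 0, "wz": 0}, {"claw": 1, "x": 0, "y": 0, "z": 0.156, "wx": 0, "wy": 0, "wz": 0}, {"claw": 0.4, "x": 0, "y": 0, "z": 0.156, "wx": 0, "wy": 0, "wz": 0}, {"claw": 0.3, "x": 0, "y": 0, "z": 0.156, "wx": 0, "wy": 0, "wz": 0}, {"claw": 0.1, "x": 0, "y": 0, "z": 0.156, "wx": 0, "wy": 0, "wz": 0}, {"claw": 0, "x": 0, "y": 0, "z": 0.156, "wx": 0, "wy": 0, "wz": 0}, {"claw": 0, "x": 0, "y": 0, "z": 0.156, "wx": 0, "wy": 0, "wz": 0}]'

```text
t: 5.03
ee_pos: [0.5428, 0.1804, 0.2826]
tcp_rot: [0.997, -0.08, 0.001, -0.0]
contact_force: [-0.2, -0.4, 7.1]
gripper_width: 0.0212
finger_force: 58.5
```

step_arm --series '[{"claw": 0, "x": 0, "y": 0, "z": -0.02, "wx": 0, "wy": 0, "wz": 0}, {"claw": 0, "x": 0, "y": 0, "z": -0.1, "wx": 0, "wy": 0, "wz": 0}, {"claw": 0, "x": 0, "y": 0, "z": -0.2, "wx": 0, "wy": 0, "wz": 0}, {"claw": 0, "x": 0, "y": 0, "z": -0.27, "wx": 0, "wy": 0, "wz": 0}, {"claw": 0, "x": 0, "y": 0, "z": -0.27, "wx": 0, "wy": 0, "wz": 0}]'

```text
t: 5.65
ee_pos: [0.543, 0.1803, 0.4201]
tcp_rot: [0.997, -0.08, 0.003, -0.001]
contact_force: [-0.8, -0.1, -0.9]
gripper_width: 0.0215
finger_force: 58.7
```

Run:
```python
from h import *
np.set_printoptions(precision=4,suppress=True)
st=arm.state();print(st["ee_pos"],st["tcp_rot"],st["contact_force"],st["gripper_width"])
rows([(.523,-.229,.40,-.04),(.523,-.229,.35,-.04)],(.543,.18,.417,-.16))
```

```text
[0.543  0.1803 0.4201] [ 0.9968 -0.08    0.0026 -0.0013] [-0.7509 -0.116  -0.9322] 0.021506480293025487
[0.0908 0.8139 0.034 ] [ 0.      0.     -0.0764]
[0.0908 0.8139 0.134 ] [ 0.      0.     -0.0764]
```

step_arm --series '[{"claw": 0, "x": 0.091, "y": 0.814, "z": 0, "wx": 0, "wy": 0, "wz": -0.0764}, {"claw": 0, "x": 0.091, "y": 0.814, "z": 0, "wx": 0, "wy": 0, "wz": -0.0764}, {"claw": 0, "x": 0.091, "y": 0.814, "z": 0, "wx": 0, "wy": 0, "wz": -0.0764}, {"claw": 0, "x": 0.091, "y": 0.814, "z": 0, "wx": 0, "wy": 0, "wz": -0.0764}, {"claw": 0, "x": 0.091, "y": 0.814, "z": 0, "wx": 0, "wy": 0, "wz": -0.0764}, {"claw": 0, "x": 0.091, "y": 0.814, "z": 0.02, "wx": 0, "wy": 0, "wz": -0.0764}, {"claw": 0, "x": 0.091, "y": 0.814, "z": 0.06, "wx": 0, "wy": 0, "wz": -0.0764}, {"claw": 0, "x": 0.091, "y": 0.814, "z": 0.06, "wx": 0, "wy": 0, "wz": -0.0764}, {"claw": 0, "x": 0.091, "y": 0.814, "z": 0.06, "wx": 0, "wy": 0, "wz": -0.0764}, {"claw": 0, "x": 0.091, "y": 0.814, "z": 0.06, "wx": 0, "wy": 0, "wz": -0.0764}, {"claw": 0, "x": 0.091, "y": 0.814, "z": 0.06, "wx": 0, "wy": 0, "wz": -0.0764}]'

```text
t: 7.02
ee_pos: [0.523, -0.2278, 0.3871]
tcp_rot: [1.0, -0.019, 0.0, -0.0]
contact_force: [0.0, -0.8, -1.0]
gripper_width: 0.0214
finger_force: 58.9
```

Run:
```python
from h import *
np.set_printoptions(precision=4,suppress=True)
s=arm.capture("scene");t=arm.capture("top")
st=arm.state();print(st["ee_pos"],st["tcp_rot"],st["contact_force"])
p=st["ee_pos"];print("tip pred",proj(s,p-[0,0,.272]),proj(t,p-[0,0,.272]),"slot pred",proj(s,(.523,-.229,.09)))
for k,q in(("s",s),("t",t)):
    for n in("rod_tip","charger_slot"):
        print(k,n,[(round(d["conf"],2),np.round(d["location"],1)) for d in arm.landmark_of(q,n)[:2]])
a=cv2.resize(s["pixels"][90:190,220:320],None,fx=4.5,fy=4.5,interpolation=cv2.INTER_CUBIC)
b=cv2.resize(t["pixels"][190:270,310:400],None,fx=3.8,fy=5.625,interpolation=cv2.INTER_CUBIC)[:450]
cv2.imwrite("pics/f.png",np.hstack([a,b]))
```

```text
[ 0.5229 -0.2281  0.387 ] [ 0.9998 -0.0194  0.0003  0.    ] [ 1.2216 -0.1006 -0.9463]
tip pred [259.0765 137.1109] [374.3284 225.5509] slot pred [259.2827 144.3881]
s rod_tip [(0.66, array([272.8, 181.6])), (0.52, array([254.2, 137.5]))]
s charger_slot [(0.83, array([257.6, 142.1]))]
t rod_tip [(0.56, array([376.5, 222.7])), (0.49, array([368. , 228.7]))]
t charger_slot [(0.95, array([369.4, 229.6])), (0.74, array([374.6, 223.9]))]
```

View pics/f.png

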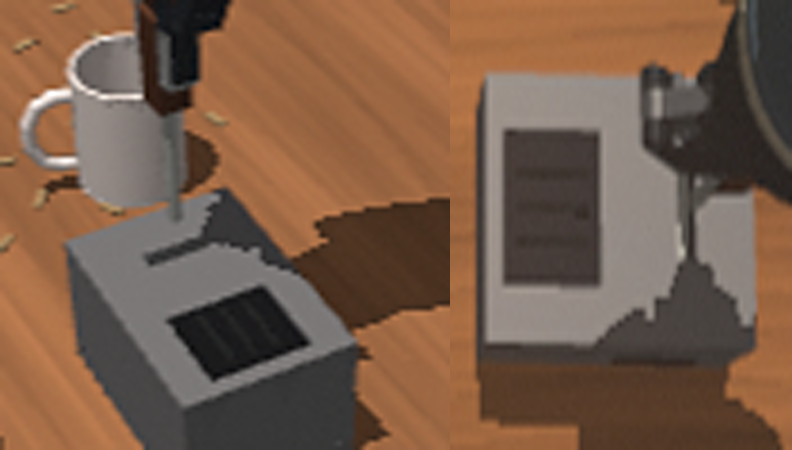

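Left crop: rod tip at (175,215), which is full frame (258.9,137.8) and matches the prediction to a pixel. The slot's left end is at (148,260). I measure the slot with subpixel precision from the unobstructed early pictures.

Run:
```python
from h import *
np.set_printoptions(precision=4,suppress=True)
s=arm.capture("scene");t=arm.capture("top")
for f,p,(r0,r1,c0,c1) in(("a",s,(138,153,246,272)),("b",t,(214,242,364,382))):
    g=cv2.cvtColor(cv2.imread(f"pics/{f}.png"),cv2.COLOR_BGR2GRAY)[r0:r1,c0:c1].astype(float)
    print(f);print(g[::1].astype(int))
    # projected slot corners for candidate centre
    for x,y in((.523,-.229),):
        print(np.array([proj(p,q) for q in boxpts(x,y,-.04,(-.02,.02,-.0055,.0055,.09,.09))[::2]])-[c0,r0])
```

```text
a
[[117 113 114 116 118 119 119 119 118 119 119 117 119 119 119 119 119 119
  119 119 119 119 119 119 119 119]
 [118 120 119 119 119 119 118 120 118 119 120 119 118 117 119 119 118 118
  120 119 118 119 119 118 119 118]
 [119 118 120 118 119 120 119 120 119 118 118 118 119 119 119 118 119 119
  119 118 119 119 119 118 120 119]
 [119 119 120 118 119 119 119 118 119 119 119 119 118 118 119 119 119 121
  120 120 119 119 119 119 119 119]
 [119 118 119 119 118 119 119 118 120 119 118 120 119 120 121 122 124 113
   88 102 121 120 118 118 119 119]
 [118 119 119 119 119 119 118 118 119 119 119 121 122 123 113  83  65  50
   54  80 112 120 118 118 119 119]
 [118 118 118 119 119 118 120 121 121 122 124 113  87  79  51  50  50  48
   50  65  94 120 119 118 119 118]
 [118 119 119 119 120 118 122 123 112  88  79  53  52  53  47  48  47  61
   92 109 120 120 117 119 119 119]
 [118 119 119 118 120 109  85  77  53  52  52  50  50  48  63  91 110 122
  120 119 119 118 118 118 119 118]
 [119 119 118 118 120 110  73  51  51  50  48  64  85 100 121 121 121 120
  119 119 119 118 120 119 118 118]
 [118 11
[... 2094 characters left out ...]
5 123 125 124 124 123]
 [125 125 125 126 124 137 161 147  63  41  77 115 125 125 123 125 124 123]
 [126 126 125 124 124 131 148 133  74  56  80 116 125 124 124 123 122 123]
 [124 126 126 125 122 125 124 107 105  99 102 117 125 123 123 124 123 123]
 [126 124 124 124 123 124 126 125 125 125 125 124 124 124 122 122 122 123]
 [125 123 126 123 125 125 125 124 123 123 124 124 124 123 123 123 123 124]
 [126 124 125 124 124 124 123 125 124 123 124 123 123 123 122 122 123 121]
 [126 126 126 124 125 123 124 123 123 123 124 124 124 123 121 123 122 122]
 [126 125 125 125 124 123 125 123 123 125 124 124 123 122 122 122 123 122]]
[[11.0945 21.9987]
 [ 6.2036 21.9278]
 [10.5862  4.5565]
 [ 5.7366  4.4907]]
```

Run:
```python
from h import *
np.set_printoptions(precision=2,suppress=True,linewidth=160)
s=arm.capture("scene");t=arm.capture("top");p=arm.state()["ee_pos"];print(p)
for q,(r0,r1,c0,c1) in((s,(118,142,250,268)),(t,(216,240,364,382))):
    print(cv2.cvtColor(q["pixels"],cv2.COLOR_BGR2GRAY)[r0:r1,c0:c1].astype(int))
    for h in(.272,.262,.252,.242): print(proj(q,p-[0,0,h])-[c0,r0])
```

```text
[ 0.52 -0.23  0.39]
[[122 119 117 112 109 101  86  79  83  91 107 118 118 118 120 120 116 114]
 [122 118 116 112 109 102  85  79  80  90  90  59  82 121 120 122 119 116]
 [121 119 116 111 109 106  94  79  81  90  94  65  52  52  84 122 123 121]
 [121 120 116 112 110 104  94  77  80  91  94  68  53  53  53  52  85 124]
 [122 119 117 113 108 105 105 100  79  88  94  69  54  53  53  51  49  84]
 [122 120 115 113 108 102 102 100  77  86  96  68  53  54  54  53  50  83]
 [123 119 116 114 111 104  99 105  88  85  95  70  54  54  55  55  54  51]
 [123 119 116 113 110 101 100 105  90  85  95  68  54  55  54  56  54  51]
 [123 120 117 112 109 104 105 104  90  86  96  76  54  56  54  53  53  50]
 [123 121 116 113 111 107 105 105  91  86  98  76  51  54  57  55  52  84]
 [123 121 117 113 110 104 106 108  92  84  93  76  51  53  55  55  50  82]
 [123 121 115 112 110 106 108 109  93  83  91  77  52  51  51  51  83 121]
 [124 122 117 113 110 107 105 105  94  84  87  60  50  49  46  82 125 125]
 [123 120 118 112 109 106 107 105  95  84  80  50  49  80 119 118 121 127]
 [123 120 118 112 109 106 106 
[... 1931 characters left out ...]
84  77  42  85 130 139 137 136 136 137 136]
 [139 138 137 139 139 154 151  81  75  44  79 121 138 137 137 137 137 137]
 [139 139 139 139 139 153 159 110  73  44  49 101 140 138 135 136 137 135]
 [139 139 138 138 138 151 181 163  73  44  52 104 141 138 137 137 137 136]
 [139 141 138 140 138 147 168 150  72  48  53 105 142 140 138 137 136 135]
 [139 140 139 138 138 139 124  91  70  62  61  95 129 127 132 139 136 135]
 [140 138 140 138 139 118  60  65  68  66  67  66  63  61  92 131 138 135]
 [139 138 137 138 142 120  65  66  68  67  70  68  68  66  63 100 140 135]
 [138 138 140 140 141 120  64  66  69  68  68  66  68  67  64 102 140 139]]
[10.62  9.67]
[11.58  8.96]
[12.56  8.23]
[13.56  7.48]
```

Both views put the slot about 1 mm to −y of the tip. I correct that and enter the slot slowly.

step_arm --series '[{"claw": 0, "x": 0.001, "y": 0.002, "z": 0.02, "wx": 0, "wy": 0, "wz": 0}, {"claw": 0, "x": 0.001, "y": 0.002, "z": 0.036, "wx": 0, "wy": 0, "wz": 0}, {"claw": 0, "x": 0.001, "y": 0.002, "z": 0.046, "wx": 0, "wy": 0, "wz": 0}, {"claw": 0, "x": 0.001, "y": 0.002, "z": 0.052, "wx": 0, "wy": 0, "wz": 0}, {"claw": 0, "x": 0.001, "y": 0.002, "z": 0.056, "wx": 0, "wy": 0, "wz": 0}]'

```text
t: 8.15
ee_pos: [0.5231, -0.2298, 0.3585]
tcp_rot: [1.0, -0.02, -0.0, -0.0]
contact_force: [-0.6, -0.3, -1.1]
gripper_width: 0.0214
finger_force: 58.9
```

step_arm --series '[{"claw": 0, "x": 0, "y": -0.001, "z": 0.008, "wx": 0, "wy": 0, "wz": 0}, {"claw": 0, "x": 0, "y": -0.001, "z": 0.018, "wx": 0, "wy": 0, "wz": 0}, {"claw": 0, "x": 0, "y": -0.001, "z": 0.03, "wx": 0, "wy": 0, "wz": 0}, {"claw": 0, "x": 0, "y": -0.001, "z": 0.042, "wx": 0, "wy": 0, "wz": 0}, {"claw": 0, "x": 0, "y": -0.001, "z": 0.046, "wx": 0, "wy": 0, "wz": 0}]'

```text
t: 8.78
ee_pos: [0.5231, -0.2293, 0.3351]
tcp_rot: [1.0, -0.02, -0.0, -0.0]
contact_force: [0.0, 0.2, -0.9]
gripper_width: 0.0213
finger_force: 59.0
```

step_arm --series '[{"claw": 0, "x": 0, "y": 0, "z": 0.006, "wx": 0, "wy": 0, "wz": 0}, {"claw": 0, "x": 0, "y": 0, "z": 0.012, "wx": 0, "wy": 0, "wz": 0}, {"claw": 0, "x": 0, "y": 0, "z": 0.016, "wx": 0, "wy": 0, "wz": 0}, {"claw": 0, "x": 0, "y": 0, "z": 0.02, "wx": 0, "wy": 0, "wz": 0}, {"claw": 0, "x": 0, "y": 0, "z": 0.02, "wx": 0, "wy": 0, "wz": 0}]'

```text
t: 9.4
ee_pos: [0.5231, -0.2293, 0.3256]
tcp_rot: [1.0, -0.02, -0.0, -0.0]
contact_force: [-0.3, 0.9, -1.1]
gripper_width: 0.0214
finger_force: 59.0
```

No contact yet, with the tip at about 0.0535. I continue in 4 mm stages.

step_arm --series '[{"claw": 0, "x": 0, "y": 0, "z": 0.003, "wx": 0, "wy": 0, "wz": 0}, {"claw": 0, "x": 0, "y": 0, "z": 0.006, "wx": 0, "wy": 0, "wz": 0}, {"claw": 0, "x": 0, "y": 0, "z": 0.009, "wx": 0, "wy": 0, "wz": 0}, {"claw": 0, "x": 0, "y": 0, "z": 0.009, "wx": 0, "wy": 0, "wz": 0}]'

```text
t: 9.9
ee_pos: [0.5231, -0.2293, 0.321]
tcp_rot: [1.0, -0.02, -0.0, -0.0]
contact_force: [-0.7, 0.3, -1.0]
gripper_width: 0.0218
finger_force: 59.0
```

step_arm --series '[{"claw": 0, "x": 0, "y": 0, "z": 0.003, "wx": 0, "wy": 0, "wz": 0}, {"claw": 0, "x": 0, "y": 0, "z": 0.006, "wx": 0, "wy": 0, "wz": 0}, {"claw": 0, "x": 0, "y": 0, "z": 0.009, "wx": 0, "wy": 0, "wz": 0}, {"claw": 0, "x": 0, "y": 0, "z": 0.009, "wx": 0, "wy": 0, "wz": 0}]'

```text
t: 10.4
ee_pos: [0.5231, -0.2293, 0.3165]
tcp_rot: [1.0, -0.02, -0.0, -0.0]
contact_force: [1.3, 1.0, -0.6]
gripper_width: 0.0211
finger_force: 59.0
```

step_arm --series '[{"claw": 0, "x": 0, "y": 0, "z": 0.003, "wx": 0, "wy": 0, "wz": 0}, {"claw": 0, "x": 0, "y": 0, "z": 0.006, "wx": 0, "wy": 0, "wz": 0}, {"claw": 0, "x": 0, "y": 0, "z": 0.009, "wx": 0, "wy": 0, "wz": 0}, {"claw": 0, "x": 0, "y": 0, "z": 0.009, "wx": 0, "wy": 0, "wz": 0}]'

```text
t: 10.9
ee_pos: [0.5231, -0.2293, 0.312]
tcp_rot: [1.0, -0.02, -0.0, -0.0]
contact_force: [0.6, -0.8, -0.8]
gripper_width: 0.0212
finger_force: 59.0
```

step_arm --series '[{"claw": 0, "x": 0, "y": 0, "z": 0.003, "wx": 0, "wy": 0, "wz": 0}, {"claw": 0, "x": 0, "y": 0, "z": 0.006, "wx": 0, "wy": 0, "wz": 0}, {"claw": 0, "x": 0, "y": 0, "z": 0.009, "wx": 0, "wy": 0, "wz": 0}, {"claw": 0, "x": 0, "y": 0, "z": 0.009, "wx": 0, "wy": 0, "wz": 0}]'

```text
t: 11.4
ee_pos: [0.5232, -0.2296, 0.3079]
tcp_rot: [1.0, -0.02, 0.0, 0.0]
contact_force: [-0.5, -1.2, 3.4]
gripper_width: 0.0213
finger_force: 59.6
```

Contact at about 0.036–0.040. I press on in small steps.

step_arm --series '[{"claw": 0, "x": 0, "y": 0, "z": 0.002, "wx": 0, "wy": 0, "wz": 0}, {"claw": 0, "x": 0, "y": 0, "z": 0.004, "wx": 0, "wy": 0, "wz": 0}, {"claw": 0, "x": 0, "y": 0, "z": 0.005, "wx": 0, "wy": 0, "wz": 0}]'

```text
t: 11.78
ee_pos: [0.5232, -0.2296, 0.3055]
tcp_rot: [1.0, -0.02, 0.0, 0.0]
contact_force: [-1.1, -1.3, 5.7]
gripper_width: 0.0214
finger_force: 60.0
```

step_arm --series '[{"claw": 0, "x": 0, "y": 0, "z": 0.001, "wx": 0, "wy": 0, "wz": 0}, {"claw": 0, "x": 0, "y": 0, "z": 0.002, "wx": 0, "wy": 0, "wz": 0}, {"claw": 0, "x": 0, "y": 0, "z": 0.002, "wx": 0, "wy": 0, "wz": 0}]'

```text
t: 12.15
ee_pos: [0.5232, -0.2296, 0.3045]
tcp_rot: [1.0, -0.02, 0.0, 0.0]
contact_force: [-1.6, -0.9, 6.8]
gripper_width: 0.0214
finger_force: 60.0
```

step_arm --series '[{"claw": 0, "x": 0, "y": 0, "z": 0.001, "wx": 0, "wy": 0, "wz": 0}, {"claw": 0, "x": 0, "y": 0, "z": 0.002, "wx": 0, "wy": 0, "wz": 0}, {"claw": 0, "x": 0, "y": 0, "z": 0.002, "wx": 0, "wy": 0, "wz": 0}]'

```text
t: 12.52
ee_pos: [0.5232, -0.2296, 0.3036]
tcp_rot: [1.0, -0.02, 0.0, 0.0]
contact_force: [-1.6, -1.3, 6.5]
gripper_width: 0.0214
finger_force: 60.1
```

```bash
cat >> h.py <<'E'
def packdiff():
    s=arm.capture("scene");a=cv2.imread("pics/a.png").astype(int)
    return s,np.abs(s["pixels"].astype(int)-a).mean(2)[145:178,255:300].mean()
E
python3 - <<'E'
from h import *
print(packdiff()[1])
E
```

```text
16.359371492704827
```

step_arm --series '[{"claw": 0, "x": 0, "y": 0, "z": 0.001, "wx": 0, "wy": 0, "wz": 0}, {"claw": 0, "x": 0, "y": 0, "z": 0.002, "wx": 0, "wy": 0, "wz": 0}, {"claw": 0, "x": 0, "y": 0, "z": 0.002, "wx": 0, "wy": 0, "wz": 0}]'

```text
t: 12.95
ee_pos: [0.5232, -0.2296, 0.3023]
tcp_rot: [1.0, -0.02, 0.0, 0.0]
contact_force: [-1.0, -1.9, 5.1]
gripper_width: 0.0213
finger_force: 59.8
```

Run:
```python
from h import *
s,d=packdiff();print(d)
cv2.imwrite("pics/g.png",cv2.resize(s["pixels"][90:210,215:335],None,fx=4,fy=4,interpolation=cv2.INTER_CUBIC))
```

```text
22.084848484848486
```

View pics/g.png

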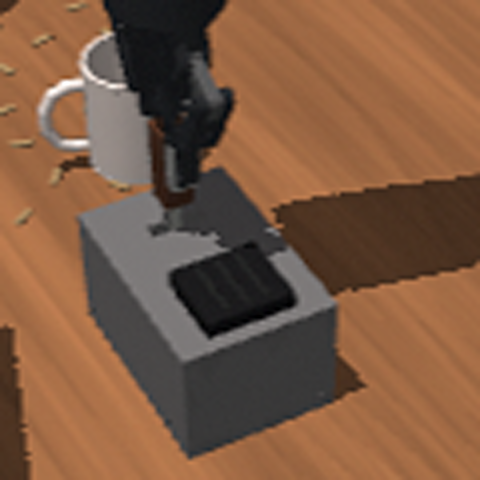

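The pack, at crop (232,288), is rising out of the well. I hold the catch down.

step_arm --series '[{"claw": 0, "x": 0, "y": 0, "z": 0.001, "wx": 0, "wy": 0, "wz": 0}, {"claw": 0, "x": 0, "y": 0, "z": 0.001, "wx": 0, "wy": 0, "wz": 0}, {"claw": 0, "x": 0, "y": 0, "z": 0.001, "wx": 0, "wy": 0, "wz": 0}, {"claw": 0, "x": 0, "y": 0, "z": 0.001, "wx": 0, "wy": 0, "wz": 0}, {"claw": 0, "x": 0, "y": 0, "z": 0.001, "wx": 0, "wy": 0, "wz": 0}, {"claw": 0, "x": 0, "y": 0, "z": 0.001, "wx": 0, "wy": 0, "wz": 0}, {"claw": 0, "x": 0, "y": 0, "z": 0.001, "wx": 0, "wy": 0, "wz": 0}, {"claw": 0, "x": 0, "y": 0, "z": 0.001, "wx": 0, "wy": 0, "wz": 0}, {"claw": 0, "x": 0, "y": 0, "z": 0.001, "wx": 0, "wy": 0, "wz": 0}, {"claw": 0, "x": 0, "y": 0, "z": 0.001, "wx": 0, "wy": 0, "wz": 0}]'

```text
t: 14.25
ee_pos: [0.5232, -0.2294, 0.3017]
tcp_rot: [1.0, -0.02, 0.0, 0.0]
contact_force: [-0.6, -5.5, 5.3]
gripper_width: 0.0213
finger_force: 59.7
```

Run:
```python
from h import *
np.set_printoptions(precision=4,suppress=True)
s,d=packdiff();print(d)
cx,sx=.5235,-.189; c=(cx-np.sin(-.04)*.04, sx+.04)
b=[(-.031,.031,-.028,.028,.03+h,.09+h) for h in(0,.009,.018)]
for h in(.09,.099,.108): print(h,np.round([proj(s,q) for q in boxpts(*c,-.04,(-.031,.031,-.028,.028,h,h))[::2]],1).tolist())
cv2.imwrite("pics/k.png",cv2.resize(s["pixels"][130:200,240:310],None,fx=8,fy=8,interpolation=cv2.INTER_CUBIC))
```

```text
25.48013468013468
0.09 [[279.1, 151.9], [289.6, 164.7], [257.9, 159.5], [267.8, 172.9]]
0.099 [[279.1, 149.2], [289.6, 162.1], [257.7, 156.9], [267.7, 170.2]]
0.108 [[279.1, 146.6], [289.7, 159.4], [257.5, 154.2], [267.7, 167.6]]
```

View pics/k.png

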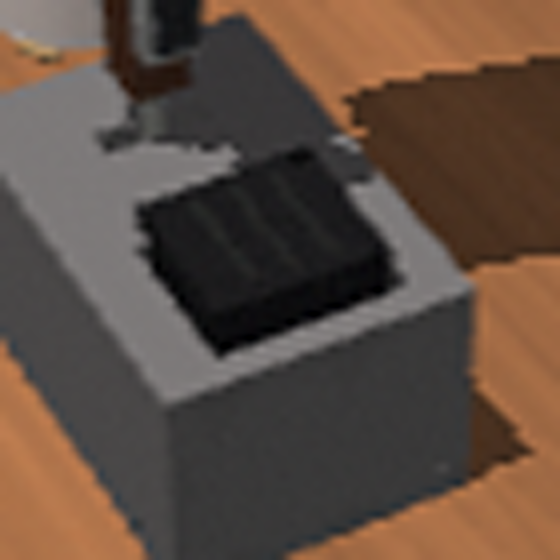

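The pack top corners, left (257.5,156) and front (267,170), suggest about 13–15 mm of rise. I hold longer to see whether it is still moving.

step_arm --series '[{"claw": 0, "x": 0, "y": 0, "z": 0, "wx": 0, "wy": 0, "wz": 0}, {"claw": 0, "x": 0, "y": 0, "z": 0, "wx": 0, "wy": 0, "wz": 0}, {"claw": 0, "x": 0, "y": 0, "z": 0, "wx": 0, "wy": 0, "wz": 0}, {"claw": 0, "x": 0, "y": 0, "z": 0, "wx": 0, "wy": 0, "wz": 0}, {"claw": 0, "x": 0, "y": 0, "z": 0, "wx": 0, "wy": 0, "wz": 0}, {"claw": 0, "x": 0, "y": 0, "z": 0, "wx": 0, "wy": 0, "wz": 0}, {"claw": 0, "x": 0, "y": 0, "z": 0, "wx": 0, "wy": 0, "wz": 0}, {"claw": 0, "x": 0, "y": 0, "z": 0, "wx": 0, "wy": 0, "wz": 0}]'

```text
t: 15.3
ee_pos: [0.5231, -0.2294, 0.3017]
tcp_rot: [1.0, -0.02, -0.0, 0.0]
contact_force: [0.5, -6.2, 3.9]
gripper_width: 0.0214
finger_force: 59.6
```

```bash
cat >> h.py <<'E'
def packh(p):
    "fit the height of the visible black pack between lid level and top, from the dark region"
    g=p["pixels"].max(2)[140:180,250:297]; return (g<45).sum(), np.argwhere((g<45).sum(1)>3)[[0,-1]].ravel()+140
E
python3 - <<'E'
from h import *
s,d=packdiff();print(d,packh(s),packh(dict(pixels=cv2.imread("pics/a.png"))))
for h in(0,.009,.013,.018): 
    m=hull(s,boxpts(.525,-.149,-.04,(-.031,.031,-.028,.028,.09,.09+h)));print(h,m.sum())
for n in("s",): print([(round(x["conf"],2),x["extent"],x["region"].sum()) for x in arm.cut_out(s,"pack")[:2]])
E
```

```text
25.464870931537593 (np.int64(530), array([140, 172])) (np.int64(355), array([155, 172]))
0 401
0.009 491
0.013 528
0.018 577
[(0.87, [273.8, 161.4, 34.4, 23.6], np.int64(568)), (0.41, [339.5, 256.5, 72.7, 91.0], np.int64(3766))]
```

The pack has stopped, and the dark area grew by 175 px against 176 modelled for 18 mm, so it is fully up. I withdraw the rod straight up.

step_arm --series '[{"claw": 0, "x": 0, "y": 0.001, "z": -0.02, "wx": 0, "wy": 0, "wz": 0}, {"claw": 0, "x": 0, "y": 0.001, "z": -0.06, "wx": 0, "wy": 0, "wz": 0}, {"claw": 0, "x": 0, "y": 0.001, "z": -0.12, "wx": 0, "wy": 0, "wz": 0}, {"claw": 0, "x": 0, "y": 0.001, "z": -0.2, "wx": 0, "wy": 0, "wz": 0}, {"claw": 0, "x": 0, "y": 0.001, "z": -0.25, "wx": 0, "wy": 0, "wz": 0}, {"claw": 0, "x": 0, "y": 0.001, "z": -0.25, "wx": 0, "wy": 0, "wz": 0}]'

```text
t: 16.15
ee_pos: [0.5233, -0.2288, 0.4281]
tcp_rot: [1.0, -0.019, 0.001, -0.0]
contact_force: [1.1, -0.5, -1.2]
gripper_width: 0.0211
finger_force: 59.1
```

Run:
```python
from h import *
s,d=packdiff();print(d,packh(s)); st=arm.state();print(st["ee_pos"],st["contact_force"])
print([(round(x["conf"],2),x["extent"],x["region"].sum()) for x in arm.cut_out(s,"pack")[:1]])
rows([(.543,.1803,.425,-.16)])
rows([(.543,.1803,.425,-.16)],(.523,-.2295,.4265,-.04))
```

```text
20.477665544332208 (np.int64(504), array([150, 172]))
[ 0.52298973 -0.22885238  0.42668509] [-1.60923951 -0.28252783 -1.65034424]
[(0.81, [277.1, 160.3, 32.5, 24.8], np.int64(512))]
[ 0.0084 -0.8194  0.0028] [-0.0009  0.0011  0.077 ]
[ 0.0072 -0.8205  0.003 ] [-0.     -0.      0.0764]
```

step_arm --series '[{"claw": 0, "x": 0.0078, "y": -0.82, "z": 0.003, "wx": 0, "wy": 0, "wz": 0.0767}, {"claw": 0, "x": 0.0078, "y": -0.82, "z": 0.003, "wx": 0, "wy": 0, "wz": 0.0767}, {"claw": 0, "x": 0.0078, "y": -0.82, "z": 0.003, "wx": 0, "wy": 0, "wz": 0.0767}, {"claw": 0, "x": 0.0078, "y": -0.82, "z": 0.003, "wx": 0, "wy": 0, "wz": 0.0767}, {"claw": 0, "x": 0.0078, "y": -0.82, "z": 0.003, "wx": 0, "wy": 0, "wz": 0.0767}, {"claw": 0, "x": 0.0078, "y": -0.82, "z": 0.003, "wx": 0, "wy": 0, "wz": 0.0767}, {"claw": 0, "x": 0.0078, "y": -0.82, "z": 0.003, "wx": 0, "wy": 0, "wz": 0.0767}, {"claw": 0, "x": 0.0078, "y": -0.82, "z": 0.003, "wx": 0, "wy": 0, "wz": 0.0767}, {"claw": 0, "x": 0.0078, "y": -0.82, "z": 0.003, "wx": 0, "wy": 0, "wz": 0.0767}, {"claw": 0, "x": 0.0078, "y": -0.82, "z": 0.003, "wx": 0, "wy": 0, "wz": 0.0767}, {"claw": 0, "x": 0.0078, "y": -0.82, "z": 0.003, "wx": 0, "wy": 0, "wz": 0.0767}]'

```text
t: 17.62
ee_pos: [0.5435, 0.1786, 0.4252]
tcp_rot: [0.997, -0.081, -0.0, 0.0]
contact_force: [0.2, 0.1, -1.9]
gripper_width: 0.0214
finger_force: 59.0
```

Run:
```python
from h import *
np.set_printoptions(precision=4,suppress=True)
s,d=packdiff();print(d,packh(s)); t=arm.capture("top");st=arm.state();print(st["ee_pos"],st["tcp_rot"],st["contact_force"])
rows([(.5428,.1803,.362,-.16)])
print("tip pred",proj(s,st["ee_pos"]-[0,0,.272]))
c=[cv2.resize(s["pixels"][r:r+80,k:k+80],None,fx=4.8,fy=4.8,interpolation=cv2.INTER_CUBIC) for r,k in((125,235),(205,305))]
cv2.imwrite("pics/m.png",np.hstack(c))
```

```text
17.37957351290685 (np.int64(501), array([150, 172]))
[0.5435 0.179  0.4253] [ 0.9967 -0.0807  0.0001 -0.    ] [-0.16   -0.5346 -1.4201]
[-0.0018 -0.0023  0.1266] [-0.     -0.0001 -0.001 ]
tip pred [349.8228 239.8023]
```

View pics/m.png

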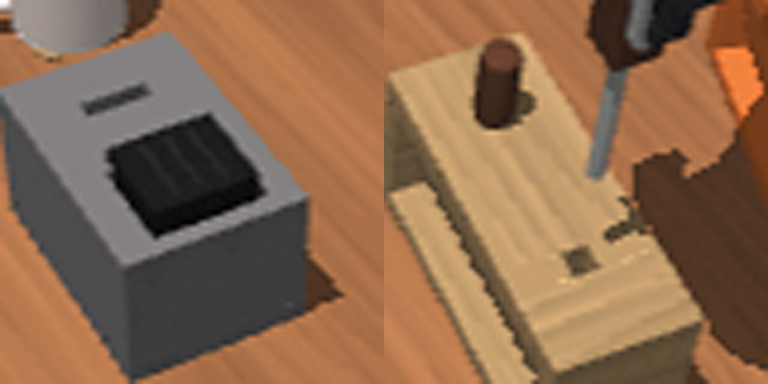

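Left crop: the pack has risen, front top corner at (153,215), side about 4.6 px high. Right crop: the hole is at (580,261) and the rod tip at (597,178). I check the rise to subpixel precision before hanging the rod.

Run:
```python
from h import *
np.set_printoptions(precision=2,suppress=True,linewidth=150)
s=arm.capture("scene");a=cv2.imread("pics/a.png")
def edge(img,c):  # row of grey->dark transition coming from above
    g=cv2.cvtColor(img,cv2.COLOR_BGR2GRAY)[:,c].astype(float)
    for r in range(146,166):
        if g[r]>70 and g[r+1]<=70: return r+(g[r]-70)/(g[r]-g[r+1])
def model(c,h,e):
    P=boxpts(.523+.0016,-.189+.04,-.04,(-.031-e,.031+e,-.028-e,.028+e,h,h))[::2]
    Q=[proj(s,q) for q in P]; p,q=Q[2],Q[0]   # back-left edge (y min)
    return p[1]+(c-p[0])*(q[1]-p[1])/(q[0]-p[0])
for c in range(260,278,2):
    e0,e1=edge(a,c),edge(s["pixels"],c); m0=model(c,.09,.001)
    print(c,e0,e1,"model18",model(c,.108,0)-m0,"model13",model(c,.103,0)-m0,"meas",(e1 or 0)-(e0 or 0))
```

```text
260 159.2622950819672 154.57777777777778 model18 -5.134137780984162 model13 -3.6121201533105136 meas -4.684517304189427
262 158.49411764705883 153.76404494382024 model18 -5.125218274654117 model13 -3.6058448389448756 meas -4.730072703238591
264 157.9016393442623 152.97101449275362 model18 -5.1162987683241 model13 -3.599569524579209 meas -4.930624851508668
266 157.09803921568627 152.43661971830986 model18 -5.107379261994083 model13 -3.593294210213543 meas -4.661419497376414
268 156.48837209302326 151.57303370786516 model18 -5.098459755664038 model13 -3.587018895847905 meas -4.915338385158094
270 155.6024096385542 151.02325581395348 model18 -5.089540249334021 model13 -3.5807435814822384 meas -4.5791538246007235
272 154.91525423728814 150.21428571428572 model18 -5.080620743004033 model13 -3.574468267116629 meas -4.700968523002416
274 154.27118644067798 149.57608695652175 model18 -5.071701236673988 model13 -3.5681929527509624 meas -4.695099484156231
276 153.5 149.02325581395348 model18 -5.062781730343971 model13 -3.561917638385296 meas -4.476744186046517
```

step_arm --series '[{"claw": 0, "x": -0.001, "y": -0.002, "z": 0.05, "wx": 0, "wy": 0, "wz": 0}, {"claw": 0, "x": -0.001, "y": -0.002, "z": 0.09, "wx": 0, "wy": 0, "wz": 0}, {"claw": 0, "x": -0.001, "y": -0.002, "z": 0.1, "wx": 0, "wy": 0, "wz": 0}, {"claw": 0, "x": -0.001, "y": -0.002, "z": 0.1, "wx": 0, "wy": 0, "wz": 0}, {"claw": 0, "x": -0.001, "y": -0.002, "z": 0.1, "wx": 0, "wy": 0, "wz": 0}]'

```text
t: 18.4
ee_pos: [0.5433, 0.1808, 0.3761]
tcp_rot: [0.997, -0.08, 0.001, -0.0]
contact_force: [-0.3, 0.4, -1.5]
gripper_width: 0.0212
finger_force: 59.2
```

Run:
```python
from h import *
np.set_printoptions(precision=4,suppress=True)
s=arm.capture("scene");st=arm.state();p=st["ee_pos"];print(p,st["contact_force"])
print("tip",proj(s,p-[0,0,.272]),"hole",proj(s,(.5428,.1803,.09)),proj(s,(.5528,.1803,.09)),proj(s,(.5428,.1903,.09)))
cv2.imwrite("pics/n.png",cv2.resize(s["pixels"][225:275,320:370],None,fx=10,fy=10,interpolation=cv2.INTER_CUBIC))
```

```text
[0.5433 0.1808 0.376 ] [ 0.2703  0.1345 -1.1532]
tip [347.1511 254.7293] hole [346.3182 258.297 ] [342.397  260.3893] [349.2856 261.8301]
```

View pics/n.png

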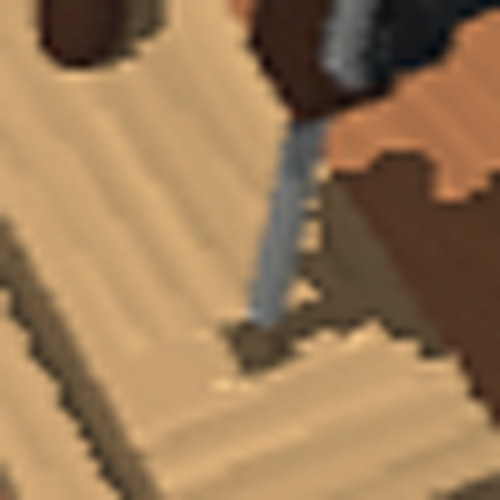

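The tip is at crop (262,325), full frame (346.2,257), directly above the hole at (345.8,259.3). The relative offset matches the prediction, so I insert.

step_arm --series '[{"claw": 0, "x": -0.001, "y": 0.001, "z": 0.03, "wx": 0, "wy": 0, "wz": 0}, {"claw": 0, "x": -0.001, "y": 0.001, "z": 0.045, "wx": 0, "wy": 0, "wz": 0}, {"claw": 0, "x": -0.001, "y": 0.001, "z": 0.06, "wx": 0, "wy": 0, "wz": 0}, {"claw": 0, "x": -0.001, "y": 0.001, "z": 0.06, "wx": 0, "wy": 0, "wz": 0}]'

```text
t: 18.95
ee_pos: [0.5423, 0.1803, 0.3444]
tcp_rot: [0.997, -0.08, -0.001, 0.0]
contact_force: [0.2, 0.9, -1.0]
gripper_width: 0.0213
finger_force: 59.2
```

step_arm --series '[{"claw": 0, "x": 0.001, "y": 0, "z": 0.04, "wx": 0, "wy": 0, "wz": 0}, {"claw": 0, "x": 0.001, "y": 0, "z": 0.08, "wx": 0, "wy": 0, "wz": 0}, {"claw": 0, "x": 0.001, "y": 0, "z": 0.1, "wx": 0, "wy": 0, "wz": 0}, {"claw": 0, "x": 0.001, "y": 0, "z": 0.112, "wx": 0, "wy": 0, "wz": 0}, {"claw": 0, "x": 0.001, "y": 0, "z": 0.116, "wx": 0, "wy": 0, "wz": 0}, {"claw": 0, "x": 0.001, "y": 0, "z": 0.116, "wx": 0, "wy": 0, "wz": 0}]'

```text
t: 19.7
ee_pos: [0.5431, 0.1803, 0.2875]
tcp_rot: [0.997, -0.08, 0.0, -0.0]
contact_force: [-0.1, 0.2, -0.8]
gripper_width: 0.0212
finger_force: 59.2
```

step_arm --series '[{"claw": 0, "x": 0, "y": 0, "z": 0.004, "wx": 0, "wy": 0, "wz": 0}, {"claw": 0, "x": 0, "y": 0, "z": 0.008, "wx": 0, "wy": 0, "wz": 0}, {"claw": 0, "x": 0, "y": 0, "z": 0.009, "wx": 0, "wy": 0, "wz": 0}, {"claw": 0, "x": 0, "y": 0, "z": 0.009, "wx": 0, "wy": 0, "wz": 0}]'

```text
t: 20.2
ee_pos: [0.543, 0.1803, 0.2827]
tcp_rot: [0.997, -0.08, -0.0, -0.0]
contact_force: [0.3, 0.1, 0.2]
gripper_width: 0.0215
finger_force: 59.4
```

step_arm --series '[{"claw": 0, "x": 0, "y": 0, "z": 0.001, "wx": 0, "wy": 0, "wz": 0}, {"claw": 0.4, "x": 0, "y": 0, "z": 0.001, "wx": 0, "wy": 0, "wz": 0}, {"claw": 0.8, "x": 0, "y": 0, "z": 0.001, "wx": 0, "wy": 0, "wz": 0}, {"claw": 1, "x": 0, "y": 0, "z": 0.001, "wx": 0, "wy": 0, "wz": 0}, {"claw": 1, "x": 0, "y": 0, "z": 0.001, "wx": 0, "wy": 0, "wz": 0}, {"claw": 1, "x": 0, "y": 0, "z": 0.001, "wx": 0, "wy": 0, "wz": 0}, {"claw": 1, "x": 0, "y": 0, "z": -0.06, "wx": 0, "wy": 0, "wz": 0}, {"claw": 1, "x": 0, "y": 0, "z": -0.16, "wx": 0, "wy": 0, "wz": 0}, {"claw": 1, "x": 0, "y": 0, "z": -0.3, "wx": 0, "wy": 0, "wz": 0}, {"claw": 1, "x": 0, "y": 0, "z": -0.3, "wx": 0, "wy": 0, "wz": 0}, {"claw": 1, "x": 0, "y": 0, "z": -0.3, "wx": 0, "wy": 0, "wz": 0}]'

```text
t: 21.58
ee_pos: [0.5428, 0.1802, 0.4329]
tcp_rot: [0.997, -0.08, 0.0, -0.0]
contact_force: [0.4, -0.4, -0.4]
gripper_width: 0.085
finger_force: 0.0
```

Run:
```python
from h import *
s=arm.capture("scene");st=arm.state();print(st["ee_pos"],st["contact_force"],st["t"])
a=cv2.imread("pics/a.png").astype(int)
print("diff rod area",np.abs(s["pixels"]-a).mean(2)[232:270,335:362].mean())
print([(round(x["conf"],2),x["extent"],x["region"].sum()) for x in arm.cut_out(s,"rod")[:1]])
c=[cv2.resize(x[r:r+80,k:k+80],None,fx=4.8,fy=4.8,interpolation=cv2.INTER_CUBIC) for x,r,k in((s["pixels"],205,305),(s["pixels"],125,235))]
cv2.imwrite("pics/o.png",np.hstack(c))
```

```text
[0.54267177 0.18014424 0.43180738] [ 0.14273042 -0.23152158 -0.30979343] 21.625
diff rod area 14.921702404158545
[(0.64, [347.6, 252.7, 18.1, 25.7], np.int64(344))]
```

View pics/o.png

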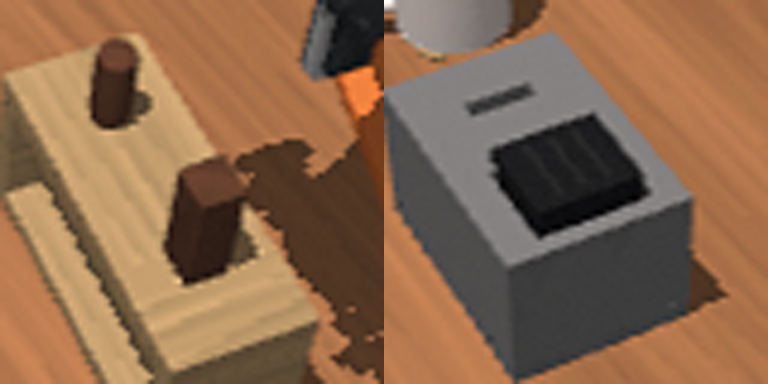

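The rod stands upright with its handle base on the rack (crop (190,283)), matching the first picture. The pack is still raised, and the gripper is clear.

```bash
python3 -c "
from bench import arm
print(arm.finish_job())"
```

```text
the job is handed in; nothing more can be done
None
```

I pressed the catch, the pack came up and stayed up, and the rod is back in its rack hole, upright. I handed the job in at about 22 s. Wrist readings stayed under 8 N while pressing. The pack's rise measured about 17 mm in the images against the expected 18 mm, and the judge's result was not reported.

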